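Set the slab roller to its thickness bars

TASK

Set the bench slab roller for a ten-millimetre slab: fit the loose crank fully home on the upright square shaft on top of its cross beam and wind the roller down, clockwise seen from above, until you feel it bear firmly on both thickness bars - snug, but never forced, or the bars get pressed into the bed. Then lift the crank straight off without turning the roller up again and stand it gently upright on its socket on the bench top beside the machine. Leave the bars, the jars and the other tools as they are.

Things in the scene. Friction and masses are not known exactly. Their poses are not given: they have to be found in the camera images.
- crank_hub (a point): Centre, half-way up, of the loose crank's hub: an upright square steel block 40 x 40 mm, 56 mm tall, faces square to its x and y. z is up; x points along the arm, a flat bar 14 mm wide that leaves the +x face 40 to 47 mm above the underside. The crank (about 0.7 kg, centre of mass 8 mm out along the arm) stands on the bench on its hub, socket down
- crank_socket (a point): Centre of the socket's mouth = centre of the hub's underside; axes as crank_hub. The socket is square, 17.8 mm wide and 27 mm deep, sides parallel to the hub's faces, with a 1.2 mm chamfer at the mouth. It fits the shaft in any of four quarter turns, with about 0.2 rad of free play when turned
- crank_knob (a point): Middle of the crank's upright handle, a round wooden grip 24 mm in diameter and 50 mm tall standing on the arm's end, 90 mm from the hub's axis (48 to 98 mm above the hub's underside). The grip revolves freely on its pin, so it can be held without turning the hand. Axes as crank_hub
- shaft_foot (a point): Shoulder at the foot of the machine's upright square shaft, where the hub's underside comes to rest: 227 mm above the bench, 13 mm above the middle of the cross beam's top. x and y are square to the shaft's flats and turn with it; z is up. The shaft is 16 mm square and rises 25 mm above the shoulder, its last 2 mm chamfered. (A second square shaft, level, low on the machine's side, is not used.)
- shaft_top (a point): Centre of the shaft's top end, axes as shaft_foot. Clockwise (seen from above) lowers the roller 16 mm per turn. It turns against a steady friction of about 0.4 N m (4.5 N at the handle, less at rest) and stays put. Once the roller touches, each further 0.1 rad adds some 70 N on each bar, felt as about 4 N more at the handle; 30 to 100 N on each bar is snug, over 150 N is forced
- slab_roller: The machine's frame, fixed to the bench: grey side plates and cross beam 70 mm deep, 336 mm wide, top 214 mm above the bench; bed board 500 x 270 mm, its top 60 mm up. Origin on the bench under the shaft; x along the bed, y along the roller
- roller: The upper steel roller, 56 mm in diameter, 240 mm long, axis along the frame's y, carried by the screw. Origin at the middle of its axis; it starts about 8 to 16 mm clear of the bars' tops and touches them when its axis is 28 mm above the tops
- bar_left: Thickness bar on the bed under the roller's left (+y) end: loose bare steel flat, 360 x 30 mm, 10 mm thick, along the bed. Origin in the middle of its underside
- bar_right: The same under the roller's right (-y) end
- jar_a: Lidded glaze jar on the bench, 66 mm in diameter, 75 mm tall; leave alone. Origin under its centre. Jar and crank stand left and right of the machine, either way round
- jar_b: Lidded jar, 60 mm in diameter, 65 mm tall; leave alone. Origin under its centre
- bats: Stack of four round plaster bats, 200 mm in diameter, 86 mm tall; leave alone. Origin under its centre
- tool_pot: Steel pot of wooden tools, 76 mm in diameter, 100 mm tall, tools up to 215 mm; leave alone. Origin under its centre
- rib: Wooden rib 95 x 50 x 6 mm lying on the near half of the bed; leave alone. Origin under its centre
- wood_knife: Wooden modelling knife 180 mm long lying on the far half of the bed; leave alone. Origin under its centre
There are look-alikes about, which are no part of the job. Leave any green look-alike of the part that bears crank_hub alone.

How it is judged:
On the way, in this order (a step that is already met when the one before it is completed fails the run):
1. the crank is fully home on the upright shaft, hub down on the shoulder (horizontal distance between crank_socket and shaft_foot below 0.004 m and z of crank_socket in the frame of shaft_foot below 0.004 m and angle between crank_hub's own z axis and vertical below 0.1 rad), for 0.2 s.
2. with the crank still on the shaft, the roller bears on both bars (contact force between roller and bar_left above 10 N and contact force between roller and bar_right above 10 N and horizontal distance between crank_socket and shaft_foot below 0.006 m and z of crank_socket in the frame of shaft_foot below 0.008 m), for 0.2 s.
3. the crank is lifted off above the shaft (z of crank_socket in the frame of shaft_top above 0.003 m), for 0.05 s.
At the end, for the whole second after the job is handed in: The roller bears on both thickness bars (more than 8 N on each, left so by the screw); the crank is off the shaft, standing upright (within 0.1 rad) on its socket on the bench top, hub's underside within 6 mm of the bench, at least 150 mm from the shaft, touching the machine nowhere, at rest (contact force between roller and bar_left above 8 N and contact force between roller and bar_right above 8 N and height (world z) of crank_socket below 0.006 m and angle between crank_hub's own z axis and vertical below 0.1 rad and horizontal distance between crank_socket and shaft_foot above 0.15 m and linear speed of crank below 0.02 m/s and contact force between crank and slab_roller below 0.1 N).
It fails at once if the roller is forced down: more than 150 N on a bar (contact force between roller and bar_left above 150 N or contact force between roller and bar_right above 150 N).
It fails at once if a thickness bar is shifted more than 15 mm (distance of any of bar_left, bar_right from where it was at the start of the episode above 0.015 m).
It fails at once if a jar, the bats, the pot, the rib or the knife is pushed more than 20 mm (distance of any of jar_a, jar_b, bats, tool_pot, rib, wood_knife from where it was at the start of the episode above 0.02 m).
It fails at once if the crank is knocked over (angle between crank_hub's own z axis and vertical above 0.7 rad).
It fails at once if the crank is dropped or slammed on the bench: faster than 0.6 m/s within 20 mm of it (height (world z) of crank_socket below 0.02 m and linear speed of crank above 0.6 m/s).
It also fails if it takes over 72 s, if anything falls off the work surface, if the arm or the gripper's body presses on something with over 40 N, if the wrist force passes 120 N, or if a joint passes its speed limit or range.

ROBOT

A 7-joint arm with a two-finger parallel gripper is mounted at the origin on the work surface. World frame = base frame: x ahead of the robot, y to its left, z up, the work surface at z = 0. Lengths are in m, angles in rad, forces in N, time in s.
With the tool pointing down it reaches from about 0.425 to 0.95 m from the base axis. Payload 4.7 kg.
Tool frame: the origin (TCP) lies between the finger pads; the fingertips stand 25 mm ahead of it and the grasp point (between the pads) lies 6 mm ahead of it; z points along the fingers, y is the line along which they close (so a half turn about z gives the same grasp; the last joint's range is limited). The gripper opens to 85 mm and grips with 20 to 120 N. Pads are 22 mm wide; open, the fingers measure 114 mm over their backs; the gripper's body (76 mm by 85 mm) begins 54 mm behind the grasp point. The pads swing forward as they close: fully open they stand 13 mm farther back than shut.
Start: joints at [1.212, 0.469, -0.049, 1.532, 0.024, 1.141, -0.082], TCP at [0.219, -0.639, 0.256] pointing down, gripper open.
Joint ranges: [-2.59, 2.59], [-0.33, 1.99], [-1.39, 1.29], [0.1, 2.45], [-1.04, 4.18], [0.21, 1.99], [-2.66, 2.66]. Speed limits (rad/s): [2.57, 2.57, 3.14, 3.14, 3.14, 3.14, 3.14].

INTERFACE

Orientations are given as a 3x3 rotation matrix whose columns are the frame's x, y, z axes.
In Python, from rig import * gives the robot as it stands. Calls block until the motion is done:
- movep(position, orientation): joint-space move of the TCP to a pose.
- move_l(position, attitude=None, feed=0.15, until_force=None): straight line of the TCP; attitude=None keeps the orientation; feed is the mean speed in m/s. With until_force (N) it stops when the force on the tool has changed by that much, and returns True; else False.
- move_joints(angles): joint-space move.
- command_gripper(opening, newtons=None): finger opening in m; newtons is the grip in N (None keeps the last); returns when the fingers have stopped.
- sleep(seconds).
- inverse_kinematics(position, orientation): joint angles nearest the present ones, or None.
- sense(): the state.
- camera(name): name is "scene" or "top" or "wrist"; returns (picture, depth): 384x512x3 uint8, red, green, blue; 384x512 float32, m along the optical axis (not along the pixel's ray), 0 where there is no reading.
- camera_params(name): a dict with "K" (3x3 intrinsics, pixels), "position" and "rotation" of the camera in the world; the wrist camera has in their place "tool_from_camera" (4x4, takes a point from camera to tool coordinates, whose origin is the TCP and whose axes are the flange's). Camera axes: x right, y down, z forward; pixel columns grow to the right and rows downward; lengths in m; the calibration is good to about 2 mm. A picture is of the moment at which its call begins: read the wrist's pose just before it. camera_params takes no time and is no camera call.
A pose or a line that the arm cannot do raises Unreachable and nothing moves.
- finish_job(): hands the job in; it is judged then, once.
The state is a dict: "time_s": time; "joint_pos": joint angles; "qd": joint speeds; "joint_efforts": joint torques, N m; "position": TCP position; "tcp_rot": TCP orientation; "wrist_force": force on the tool from outside, world axes, zero at the start; "ft_torque": the same for the moment, N m; "finger_gap": finger opening in m; "gripper_force": force on a finger pad.
Only numpy, scipy, OpenCV 4.12 (cv2) and the standard library are available. Lean on these libraries where they do the work, as an engineer would, in place of code of your own. Each camera call takes 0.05 s, during which the arm holds its last target. There are 200 camera calls.

## Working session

There is one attempt and no reset: what is moved stays moved. The work goes in short steps, each a Python script; the robot and the scene stay as the last script left them, time stands still between calls to the robot, and variables do not carry over. Pictures are saved under pics/ and viewed, at most 10 in all, crops included, and the job is handed in when it is done.

```bash
mkdir -p pics; ls; python3 - <<'E'
from rig import *
import cv2,numpy as np
for n in("scene","top"):
    p,d=camera(n); cv2.imwrite(f"pics/{n}0.png",cv2.resize(p[:,:,::-1],(800,600)))
    np.save(f"pics/{n}0.npy",d); print(n,camera_params(n))
print(camera_params("wrist"))
s=sense();print(s)
E
```

```text
pics
scene {'K': array([[413.47322677,   0.        , 255.82446042],
       [  0.        , 413.47322677, 194.81756284],
       [  0.        ,   0.        ,   1.        ]]), 'position': array([1.37135676, 0.26151962, 1.06029405]), 'rotation': array([[-3.63053308e-01,  6.58095306e-01, -6.59623274e-01],
       [ 9.31768329e-01,  2.56628647e-01, -2.56806382e-01],
       [ 2.75154037e-04, -7.07850483e-01, -7.06362243e-01]])}
top {'K': array([[477.18439686,   0.        , 252.76235423],
       [  0.        , 477.18439686, 191.90880763],
       [  0.        ,   0.        ,   1.        ]]), 'position': array([ 0.40110182, -0.05675286,  1.68564595]), 'rotation': array([[ 0.01066675, -0.99775946,  0.06604758],
       [-0.99993973, -0.01081509, -0.00188873],
       [ 0.00259881, -0.06602345, -0.99781469]])}
{'K': array([[291.46331827,   0.        , 261.26898006],
       [  0.        , 291.46331827, 190.28525715],
       [  0.        ,   0.        ,   1.        ]]), 'tool_from_camera': array([[ 1.89255003e-03, -9.66219408e-01, -2.57713937e-01,
         6.47935149e-02],
       [ 9.99998063e-01,  1.
[... 385 characters left out ...]
9240e-03, -1.74465745e-03,  1.91677222e-04, -3.71603805e-03,
        2.14574833e-04, -1.34903331e-03,  4.97780340e-05]), 'joint_efforts': array([ 8.71937082e-04, -5.11515141e+01, -4.70948790e-02, -2.38389069e+01,
        1.07358978e-02,  4.32735003e-03,  1.56112077e-05]), 'position': array([ 0.21844744, -0.63816491,  0.25536841]), 'tcp_rot': array([[ 9.46107234e-01,  3.23852899e-01, -6.34013871e-04],
       [ 3.23853513e-01, -9.46105801e-01,  1.64759030e-03],
       [-6.62673047e-05, -1.76412472e-03, -9.99998442e-01]]), 'wrist_force': array([0.10768051, 0.59634348, 0.89138015]), 'ft_torque': array([0.01098434, 0.03186225, 0.02369778]), 'gripper_force': 0.0, 'finger_gap': 0.08556959213561179}
```

View pics/top0.png

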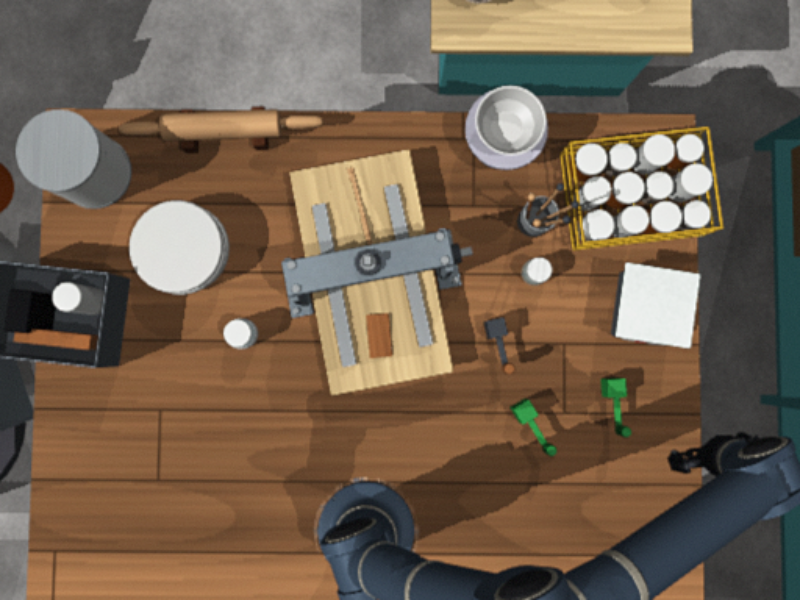

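View pics/scene0.png

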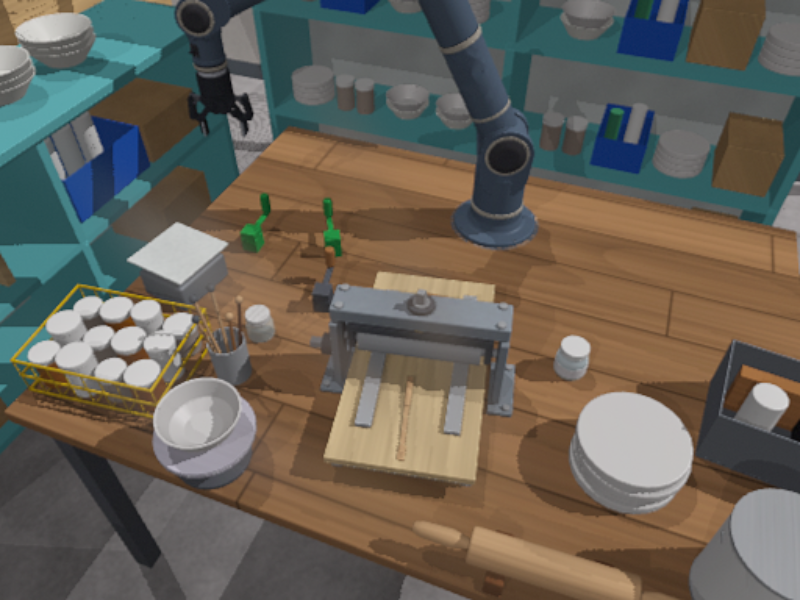

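The top view shows the crank, dark with a wooden knob, right of the machine: hub at (497,327), knob at (508,368). The shaft is at about (369,261). The green cranks are decoys.

```bash
cat > h.py <<'E'
from rig import *
import cv2,numpy as np
def bp(P,u,v,z,n="top",T=None):
    "pixel -> world point on plane z"
    K=P["K"]; r=np.array([(u-K[0,2])/K[0,0],(v-K[1,2])/K[1,1],1])
    if T is None: R,o=P["rotation"],P["position"]
    else: R,o=T[:3,:3],T[:3,3]
    r=R@r; return o+r*(z-o[2])/r[2]
def down(yaw):
    "tool down, tool x at world yaw"
    c,s=np.cos(yaw),np.sin(yaw); return np.array([[c,s,0],[s,-c,0],[0,0,-1.]])
def shot(name,z=None):
    s=sense(); p,d=camera("wrist"); T=np.eye(4);T[:3,:3]=s["tcp_rot"];T[:3,3]=s["position"]
    T=T@camera_params("wrist")["tool_from_camera"]; np.savez(f"pics/{name}.npz",T=T,p=p,d=d); cv2.imwrite(f"pics/{name}.png",cv2.resize(p[:,:,::-1],(800,600),interpolation=cv2.INTER_CUBIC)); return T
def wp(T,u,v,z):
    "800x600 wrist picture pixel -> world at height z"
    return bp(camera_params("wrist"),(u+.5)*.64-.5,(v+.5)*.64-.5,z,T=T)
E
python3 - <<'E'
from h import *
P=camera_params("top")
hub=bp(P,497*.64,327*.64,.056); kn=bp(P,508*.64,368*.64,.098); sh=bp(P,369*.64,261*.64,.252)
l=bp(P,293*.64,266*.64,.214);r=bp(P,447*.64,240*.64,.214)
jar=bp(P,538*.64,268*.64,.065)
print(hub,kn,sh,jar, l,r); d=kn-hub; print("crank yaw",np.arctan2(d[1],d[0]),np.hypot(*d[:2])); e=l-r; print("frame y yaw",np.arctan2(e[1],e[0]))
for y in np.linspace(-3,3,13):
    for p in (hub,sh):
        q=inverse_kinematics(np.array([p[0],p[1],p[2]+.03]),down(y)); print(round(y,2),None if q is None else np.round(q[[0,2,4,6]],2),end=' ')
    print()
E
```

```text
[ 0.45193047 -0.28355831  0.056     ] [ 0.36388428 -0.30120373  0.098     ] [ 0.5707458  -0.00850863  0.252     ] [ 0.58154245 -0.37173441  0.065     ] [0.56361616 0.14335304 0.214     ] [ 0.61894717 -0.16180618  0.214     ]
crank yaw -2.943801971088037 0.08979694467678677
frame y yaw 1.7501660690842715
-3.0 [ 1.02 -0.71  0.52  1.72] -3.0 [ 0.67 -0.98  0.39  1.3 ] 
-2.5 [ 1.31 -1.18  0.9   1.9 ] -2.5 [ 0.78 -1.17  0.51  1.7 ] 
-2.0 [-0.29  1.11 -0.88 -2.25] -2.0 [ 0.78 -1.17  0.51  2.2 ] 
-1.5 [ 0.34  0.18 -0.13 -2.47] -1.5 [-0.94  1.27 -0.54 -2.58] 
-1.0 [ 0.42  0.08 -0.06 -2.03] -1.0 [-0.87  1.12 -0.44 -2.19] 
-0.5 [ 0.5  -0.03  0.02 -1.61] -0.5 [ 0.29 -0.44  0.15 -2.26] 
0.0 [ 0.59 -0.14  0.1  -1.18] 0.0 [ 0.36 -0.53  0.18 -1.8 ] 
0.5 [ 0.66 -0.23  0.16 -0.74] 0.5 [ 0.4  -0.59  0.2  -1.32] 
1.0 [ 0.73 -0.32  0.23 -0.3 ] 1.0 [ 0.45 -0.64  0.23 -0.84] 
1.5 [ 0.81 -0.41  0.3   0.13] 1.5 [ 0.48 -0.7   0.25 -0.36] 
2.0 [ 0.87 -0.49  0.36  0.58] 2.0 [ 0.52 -0.75  0.27  0.12] 
2.5 [ 0.91 -0.55  0.4   1.04] 2.5 [ 0.56 -0.8   0.3   0.6 ] 
3.0 [ 0.97 -0.64  0.47  1.49] 3.0 [ 0.61 -0.88  0.34  1.07]
```

```bash
python3 - <<'E'
from h import *
movep(np.array([.452,-.2836,.18]),down(-2.944+np.pi)); sleep(.2)
shot("w1"); s=sense(); print(s["position"],s["joint_pos"],s["time_s"],s["wrist_force"])
E
```

```text
[ 0.45176943 -0.28437292  0.18004128] [ 0.64035956  0.33289866 -0.19379101  1.94181287  0.08233819  0.87418189
 -0.97052203] 1.9417 [0.23363763 0.19367658 0.10846356]
```

View pics/w1.png

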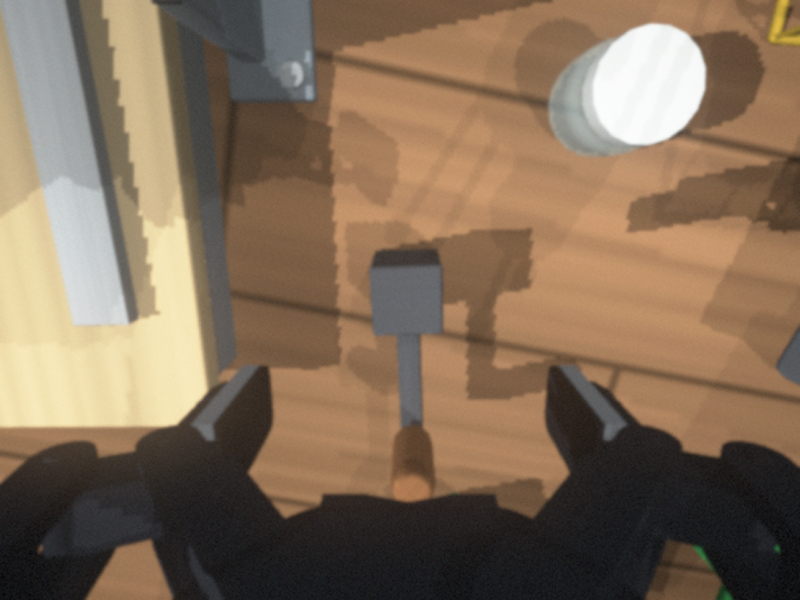

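```bash
python3 - <<'E'
from h import *
T=np.load("pics/w1.npz")["T"]
c=[wp(T,u,v,.056) for u,v in((371,265),(441,265),(442,333),(373,334))]
m=np.mean(c,0); print(m)
for a,b in((1,0),(2,3),(2,1),(3,0)):
    d=c[b]-c[a]; print(np.linalg.norm(d),np.arctan2(d[1],d[0]))
a=wp(T,410.5,420,.047); d=a-wp(T,407.5,334,.047); print("arm yaw",np.arctan2(d[1],d[0]))
k=wp(T,411,490,.098)-m; print("knob",np.arctan2(k[1],k[0]))
E
```

```text
[ 0.45047168 -0.283772    0.056     ]
0.037747126009360546 1.7683143256694354
0.03873664094516655 1.7834964921639076
0.03877594293849493 0.23052460039082492
0.03934400925787754 0.20500533483021507
arm yaw -2.9115085148862176
knob -2.9192942160316493
```

```bash
python3 - <<'E'
from h import *
move_l([.45,-.284,.376]); movep(np.array([.571,-.0085,.376]),down(.215)); sleep(.2)
shot("w2"); s=sense(); print(s["position"],s["joint_pos"],s["time_s"])
p=cv2.imread("pics/w2.png"); cv2.imwrite("pics/w2c.png",cv2.resize(p[220:380,300:513],(800,600),interpolation=cv2.INTER_CUBIC))
E
```

```text
[ 0.570908   -0.00991674  0.37604432] [ 0.27412554  0.24467602 -0.40992729  1.59990697  0.10031479  1.31782436
 -1.50822008] 4.8
```

View pics/w2c.png

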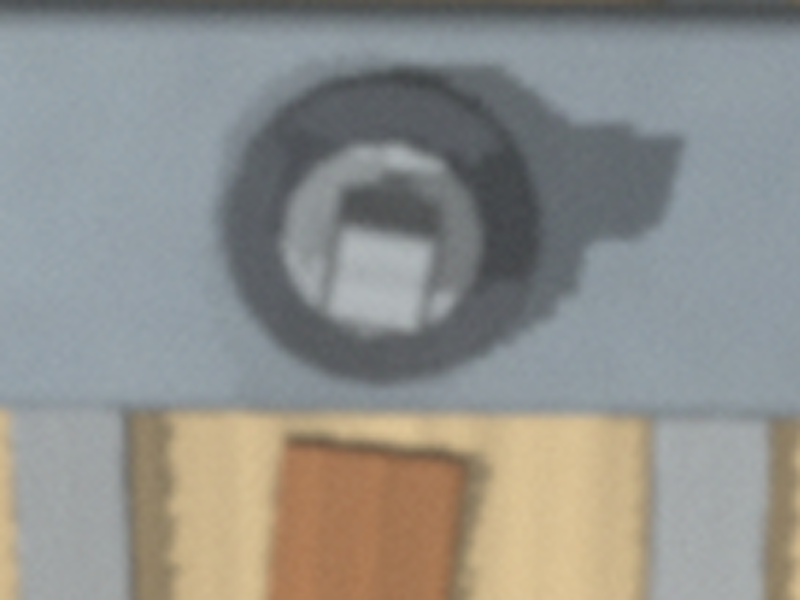

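The crop shows the shaft's top face, with corners at about (345,228), (433,236), (417,330) and (330,318). It is rotated slightly from the tool's axes.

```bash
python3 - <<'E'
from h import *
T=np.load("pics/w2.npz")["T"]
c=[wp(T,300+x*.26625,220+y*.2667,.252) for x,y in((345,228),(433,236),(417,330),(330,318))]
m=np.mean(c,0); print(m)
y=[]
for a,b,o in((1,0,np.pi/2),(2,3,np.pi/2),(2,1,0),(3,0,0)):
    d=c[b]-c[a]; y.append(np.arctan2(d[1],d[0])-o); print(np.linalg.norm(d),y[-1])
Y=np.mean(y); print(Y)
q0=sense()["joint_pos"]
for k in range(-1,4):
  for z in(.3,.267):
    q=inverse_kinematics(m*[1,1,0]+[0,0,z],down(Y+k*np.pi/2)); print(k,Y+k*np.pi/2,None if q is None else np.round(q,2))
E
```

```text
[ 0.57221725 -0.0059846   0.252     ]
0.012806127158098249 0.1205571238596832
0.012913349361707951 0.07077618100280358
0.014403800067644941 0.05355787566460211
0.013769428379807526 0.04382311320867757
0.07217857343394161
-1 -1.498617753360955 [-0.93  0.48  1.23  1.77 -0.48  1.23 -2.64]
-1 -1.498617753360955 [-0.88  0.48  1.13  1.81 -0.47  1.16 -2.66]
0 0.07217857343394161 [ 0.25  0.29 -0.39  1.71  0.12  1.16 -1.67]
0 0.07217857343394161 [ 0.24  0.32 -0.39  1.75  0.13  1.09 -1.69]
1 1.642974900228838 [ 0.42  0.33 -0.62  1.7   0.2   1.18 -0.18]
1 1.642974900228838 [ 0.42  0.36 -0.62  1.74  0.23  1.11 -0.2 ]
2 3.213771227023735 [ 0.61  0.4  -0.89  1.69  0.33  1.21  1.28]
2 3.213771227023735 [ 0.61  0.43 -0.89  1.73  0.36  1.15  1.25]
3 4.784567553818631 [-0.93  0.48  1.23  1.77 -0.48  1.23 -2.64]
3 4.784567553818631 [-0.88  0.48  1.13  1.81 -0.47  1.16 -2.66]
```

```bash
python3 - <<'E'
from h import *
movep(np.array([.572,-.006,.376]),down(3.214)); sleep(.3)
shot("w3"); s=sense(); print(s["position"],s["joint_pos"],s["time_s"])
p=cv2.imread("pics/w3.png"); cv2.imwrite("pics/w3c.png",cv2.resize(p[220:380,300:513],(800,600),interpolation=cv2.INTER_CUBIC))
E
```

```text
[ 0.57201179 -0.00597219  0.37603373] [ 0.61371371  0.33289344 -0.88390526  1.57942791  0.26175268  1.35366701
  1.34316725] 7.5667
```

View pics/w3c.png

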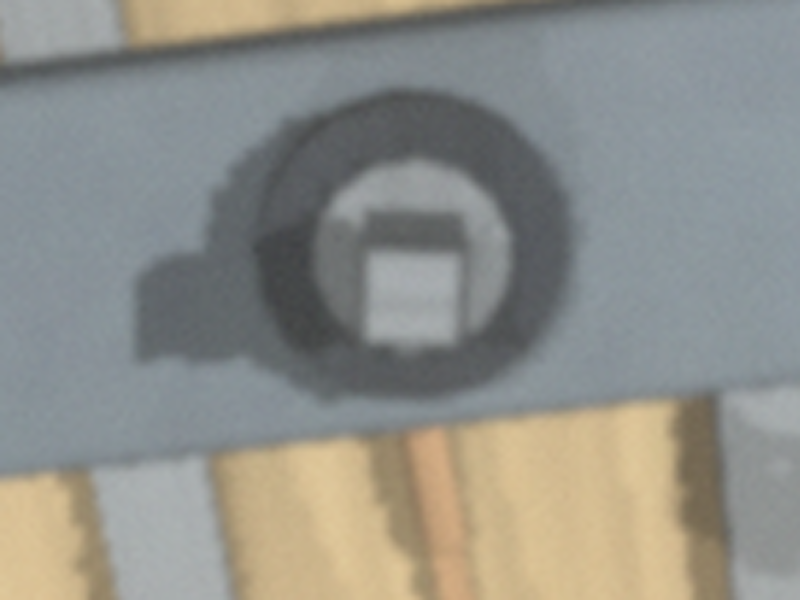

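Here the shaft's top face is square to the tool: corners (367,252), (462,252), (459,343), (365,343). Next I compute the camera bias, then grasp.

```bash
python3 - <<'E'
from h import *
T=np.load("pics/w3.npz")["T"]
c=[wp(T,300+x*.26625,220+y*.2667,.252) for x,y in((367,252),(462,252),(459,343),(365,343))]
m3=np.mean(c,0); m2=np.array([.57222,-.00598,.252]); print(m3)
for a,b in((1,0),(2,3),(2,1),(3,0)): d=c[b]-c[a]; print(np.arctan2(d[1],d[0]))
e=(down(.215).T@(m2-m3))[:2]/2; print("bias tool xy",e)
hub=np.array([.45047,-.28377,.056]); h=hub-down(.215)@np.r_[e,0]; sh=(m2+m3)/2; print(h,sh)
movep(np.array([h[0],h[1],.17]),down(.215)); move_l([h[0],h[1],.040],feed=.12); 
sleep(.2); s=sense(); print(s["position"],s["joint_pos"][6],s["wrist_force"])
command_gripper(.03,80); s=sense(); print(s["finger_gap"],s["gripper_force"],s["position"],s["wrist_force"],s["ft_torque"])
move_l([h[0],h[1],.10],feed=.1);sleep(.2); s=sense();print(s["finger_gap"],s["wrist_force"],s["ft_torque"],s["time_s"])
T=shot("w4")
E
```

```text
[ 0.57203661 -0.00478876  0.252     ]
-1.4963934467752453
-1.4963648176559936
-3.0910879353719922
-3.0947497829420567
bias tool xy [-3.74901302e-05  6.01470427e-04]
[ 0.4503783  -0.28317438  0.056     ] [ 0.5721283  -0.00538438  0.252     ]
[ 0.45072739 -0.28338907  0.04063486] -1.0441343577938604 [ 0.34373443  0.4153753  -0.09455771]
0.039291353442413614 81.22032299637794 [ 0.45061925 -0.28351976  0.04038778] [0.17573614 0.43755251 3.50200717] [-0.0201227   0.09222349  0.03090417]
0.03917546482001469 [ 1.21358053  0.82703674 -6.20940439] [ 0.04356725 -0.0734107  -0.0319972 ] 12.4417
```

View pics/w4.png

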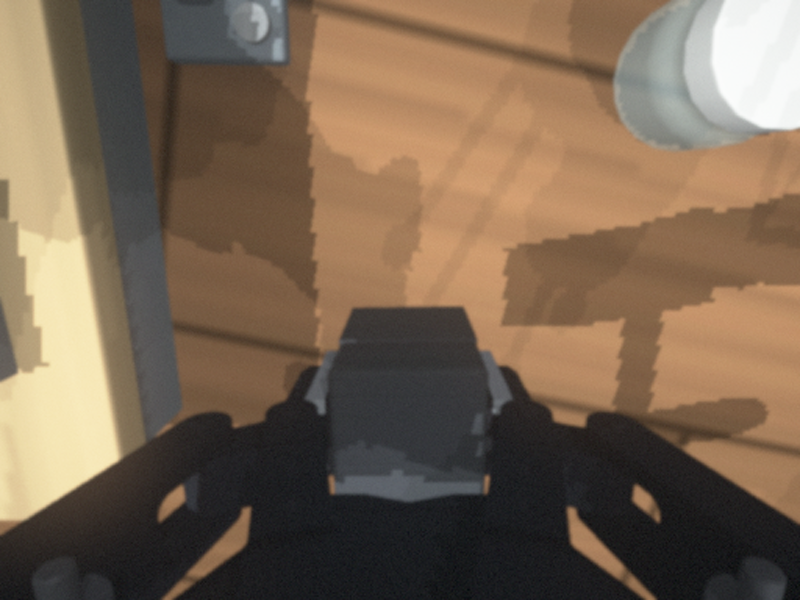

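```bash
python3 - <<'E'
from h import *
p=sense()["position"]; R=down(3.205)
move_l([p[0],p[1],.345],feed=.2)
sh=np.array([.5721,-.0054])
movep(np.r_[sh,.335],R); sleep(.2); s=sense(); d=sh-s["position"][:2]; print(d)
move_l(np.r_[sh+d,.302],R,feed=.05); sleep(.2); s=sense(); print(s["position"],s["wrist_force"],s["joint_pos"][6])
d+=sh-s["position"][:2]
r=move_l(np.r_[sh+d,.266],R,feed=.03,until_force=15); s=sense(); print(r,s["position"],s["wrist_force"],s["ft_torque"],s["finger_gap"],s["time_s"])
E
```

```text
[2.33839501e-05 4.49753684e-04]
[ 0.57231359 -0.0049052   0.30240311] [ 0.14088276  0.29530016 -6.50293097] 1.3263807347218852
False [ 0.57180764 -0.00545801  0.26738998] [-4.68817805 -1.39162945  4.75653681] [-0.26110455  1.20864406  0.06117834] 0.03928910959782945 18.3833
```

```bash
cat >> h.py <<'E'
def turn(total,step,stop=None):
    "clockwise by total in steps; prints j7, torque z right after the step and after a pause"
    q=np.array(sense()["joint_pos"]); 
    if True: q0=q.copy()
    n=int(round(total/step))
    for i in range(1,n+1):
        q=q0.copy(); q[6]-=i*step; t0=sense()["time_s"]; move_joints(q); s=sense(); 
        print(round(s["joint_pos"][6],3),"err",round(s["joint_pos"][6]-q[6],3),"Mz",np.round(s["ft_torque"][2],3),"tau7",np.round(s["joint_efforts"][6],3),"F",np.round(s["wrist_force"],1),"dt",round(s["time_s"]-t0,2))
        if stop and abs(s["ft_torque"][2])>stop: print("STOP"); break
E
python3 - <<'E'
from h import *
sleep(.3); s=sense(); print(s["wrist_force"],s["ft_torque"],s["joint_pos"])
command_gripper(.03,120)
turn(.3,.1); turn(1.6,.4,1.2)
s=sense(); print(s["position"],s["time_s"],s["finger_gap"])
E
```

```text
[-5.23832968 -0.80072256  4.68372816] [-0.24256343  1.22931891  0.00892515] [ 0.52169289  0.38851834 -0.76339166  1.73867787  0.29460978  1.13237068
  1.30285193]
1.205 err 0.002 Mz 0.014 tau7 -0.093 F [ 0.7  0.1 -4.4] dt 0.25
1.106 err 0.004 Mz 0.009 tau7 -0.08 F [ 0.2 -1.1 -2.6] dt 0.25
1.007 err 0.004 Mz -0.023 tau7 -0.057 F [-0.1 -0.4 -3.6] dt 0.25
0.611 err 0.004 Mz 0.045 tau7 -0.042 F [-0.8  0.1 -3.2] dt 0.47
0.211 err 0.004 Mz 0.025 tau7 -0.036 F [-0.  -0.2 -2.8] dt 0.47
-0.189 err 0.004 Mz 0.014 tau7 -0.035 F [ 1.1 -0.2 -4.3] dt 0.47
-0.589 err 0.004 Mz -0.027 tau7 -0.036 F [ 1.3 -0.4 -4. ] dt 0.47
[ 0.57239996 -0.00529082  0.26754655] 21.5167 0.03850142904823421
```

```bash
python3 - <<'E'
from h import *
p,d=camera("scene"); np.savez("pics/s1.npz",p=p,d=d); p=p[:,:,::-1]
a=cv2.imread("pics/scene0.png"); a=cv2.resize(a[230:420,300:540],(800,633))[:300]
b=cv2.resize(p,(800,600)); b=cv2.resize(b[230:420,300:540],(800,633))
a=cv2.resize(cv2.imread("pics/scene0.png")[270:420,300:540],(480,300)); b=cv2.resize(cv2.resize(p,(800,600))[220:420,300:540],(360,300))
cv2.imwrite("pics/s1.png",np.hstack([cv2.resize(cv2.resize(p,(800,600))[120:420,260:560],(500,500)),np.zeros((500,10,3),np.uint8)]))
print(sense()["time_s"])
E
```

```text
21.5667
```

View pics/s1.png

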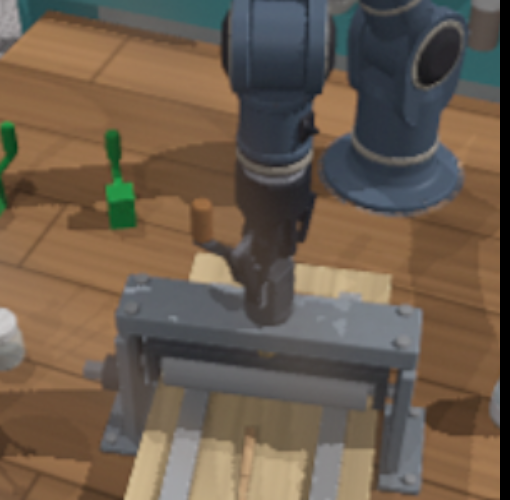

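The crank has turned with the gripper: its knob now points toward −y. Next I measure the roller's height from the scene depth.

```bash
cat >> h.py <<'E'
def roller(d):
    from scipy.optimize import least_squares
    P=camera_params("scene");K=P["K"];v,u=np.mgrid[:384,:512]
    X=np.stack([(u-K[0,2])/K[0,0]*d,(v-K[1,2])/K[1,1]*d,d],-1)@P["rotation"].T+P["position"]
    e=np.array([np.cos(.179),np.sin(.179)]);n=np.array([-e[1],e[0]])
    q=X[...,:2]-[.5721,-.0054]; a=q@e;b=q@n;z=X[...,2]
    m=(d>0)&(abs(b)<.1)&(a>.006)&(a<.04)&(z>.085)&(z<.15)
    r=least_squares(lambda p:np.hypot(a[m]-p[0],z[m]-p[1])-.028,[0,.11],loss="soft_l1",f_scale=.001).x
    # bar tops
    mb=(d>0)&(abs(abs(b)-.085)<.04)&(a>.06)&(a<.16)&(z>.062)&(z<.08)
    return r,m.sum(),np.median(z[mb]),mb.sum()
E
python3 - <<'E'
from h import *
print(roller(np.load("pics/scene0.npy"))); print(roller(np.load("pics/s1.npz")["d"]))
E
```

```text
(array([-0.00196201,  0.1140558 ]), np.int64(783), np.float64(0.06953170499495487), np.int64(971))
(array([-0.00219488,  0.11137651]), np.int64(839), np.float64(0.06943691487453241), np.int64(983))
```

```bash
python3 - <<'E'
from h import *
P=camera_params("scene")
for y in(-1.6,-1.83,-2.1):
    w=np.array([.5721+.09*np.cos(y),-.0054+.09*np.sin(y),.325]); c=P["rotation"].T@(w-P["position"]); x=P["K"]@c/c[2]; print(y,((x[:2]/.64)-[260,120])/.6)
d0=np.load("pics/scene0.npy");d1=np.load("pics/s1.npz")["d"]
K=P["K"];v,u=np.mgrid[:384,:512]
for d in(d0,d1):
    X=np.stack([(u-K[0,2])/K[0,0]*d,(v-K[1,2])/K[1,1]*d,d],-1)@P["rotation"].T+P["position"]
    e=np.array([np.cos(.179),np.sin(.179)]);n=np.array([-e[1],e[0]])
    q=X[...,:2]-[.5721,-.0054]; a=q@e;b=q@n;z=X[...,2]
    for k in np.arange(0,.04,.004):
        m=(abs(b)<.09)&(a>k)&(a<k+.004)&(z>.08)&(z<.16); print(round(k+.002,3),m.sum(),np.round(np.percentile(z[m],[10,50,90]) if m.any() else 0,4))
E
```

```text
-1.6 [193.57756727 213.99383878]
-1.83 [203.52656435 203.17018091]
-2.1 [219.35600672 192.87795064]
0.002 0 0
0.006 0 0
0.01 19 [0.1326 0.1352 0.1373]
0.014 83 [0.1318 0.1353 0.1385]
0.018 210 [0.1275 0.1355 0.1565]
0.022 265 [0.1058 0.1287 0.1563]
0.026 241 [0.1062 0.1174 0.1297]
0.03 26 [0.1109 0.1166 0.1245]
0.034 0 0
0.038 0 0
0.002 0 0
0.006 6 [0.1567 0.1582 0.1588]
0.01 64 [0.1292 0.1575 0.1593]
0.014 118 [0.1272 0.1329 0.1588]
0.018 246 [0.1247 0.1418 0.1582]
0.022 328 [0.1037 0.1261 0.1552]
0.026 219 [0.1016 0.1128 0.124 ]
0.03 24 [0.1076 0.1132 0.1219]
0.034 0 0
0.038 0 0
```

```bash
python3 - <<'E'
from h import *
turn(1.2,.4,.3); turn(.6,.2,.3)
d=camera("scene")[1]; print(roller(d)); np.save("pics/s2.npy",d)
s=sense(); print(s["position"],s["tcp_rot"][:,0],s["time_s"])
x=s["tcp_rot"][:2,0]; cy=np.arctan2(-x[1],-x[0]); print("crank yaw",cy)
k=np.array([.5721,-.0054])+.09*np.array([np.cos(cy),np.sin(cy)])
for y in (0,.8,1.6,2.4): 
  for a in cy-np.arange(0,4,.5): 
    q=inverse_kinematics(np.r_[[.5721+.09*np.cos(a),-.0054+.09*np.sin(a)],.308],down(y)); print(y,round(a,2),None if q is None else np.round(q[6],2),end='; ')
  print()
E
```

```text
-0.986 err 0.003 Mz 0.019 tau7 -0.035 F [ 1.4  0.3 -5. ] dt 0.47
-1.386 err 0.004 Mz -0.002 tau7 -0.035 F [ 2.5 -0.1 -5.5] dt 0.47
-1.786 err 0.004 Mz 0.039 tau7 -0.04 F [ 3.6  0.2 -5.5] dt 0.47
-1.981 err 0.005 Mz 0.021 tau7 -0.073 F [ 1.  -0.1 -4.7] dt 0.31
-2.181 err 0.006 Mz -0.037 tau7 -0.073 F [ 3.2 -0.8 -4.8] dt 0.31
-2.38 err 0.006 Mz -0.022 tau7 -0.071 F [ 2.8 -0.5 -4.4] dt 0.31
(array([-0.00237071,  0.10897912]), np.int64(907), np.float64(0.06952213026564869), np.int64(967))
[ 0.57253821 -0.00563031  0.26756794] [ 0.88701628 -0.46173391  0.0019766 ] 23.9417
crank yaw 2.661642667837716
0 2.66 -1.93; 0 2.16 -2.03; 0 1.66 -2.08; 0 1.16 -2.08; 0 0.66 -2.04; 0 0.16 -1.97; 0 -0.34 -1.9; 0 -0.84 -1.83; 
0.8 2.66 -1.21; 0.8 2.16 -1.31; 0.8 1.66 -1.37; 0.8 1.16 -1.36; 0.8 0.66 -1.32; 0.8 0.16 -1.25; 0.8 -0.34 -1.18; 0.8 -0.84 -1.11; 
1.6 2.66 -0.52; 1.6 2.16 -0.62; 1.6 1.66 -0.67; 1.6 1.16 -0.66; 1.6 0.66 -0.61; 1.6 0.16 -0.54; 1.6 -0.34 -0.47; 1.6 -0.84 -0.41; 
2.4 2.66 0.37; 2.4 2.16 0.25; 2.4 1.66 0.18; 2.4 1.16 0.17; 2.4 0.66 0.1; 2.4 0.16 0.18; 2.4 -0.34 0.25; 2.4 -0.84 0.31;
```

```bash
cat >> h.py <<'E'
C=np.array([.5722,-.0054])
def kn(a,r=.09,z=.308): return np.array([C[0]+r*np.cos(a),C[1]+r*np.sin(a),z])
def ft(a):
    "tangential resistance (counter-clockwise positive) and radial force at crank angle a"
    F=sense()["wrist_force"]; return F[:2]@[-np.sin(a),np.cos(a)],F[:2]@[np.cos(a),np.sin(a)],F[2]
E
python3 - <<'E'
from h import *
p=sense()["position"]; cy=2.66
command_gripper(.085); move_l([p[0],p[1],.375],feed=.2); 
k=kn(cy); movep(k+[0,0,.067],down(1.6)); command_gripper(.05)
move_l(k,feed=.1); command_gripper(.015,40); sleep(.1); s=sense(); print(s["finger_gap"],s["position"],s["wrist_force"],s["time_s"])
a=cy
for i in range(6):
    a-=.1; r=move_l(kn(a),feed=.04,until_force=12); print(round(a,2),r,np.round(ft(a),2),round(sense()["time_s"],2))
    if r: break
E
```

```text
0.02343146658754045 [0.49219508 0.03653561 0.30846921] [-4.96698686 -0.23590556  5.2473488 ] 28.5333
2.56 False [2.39 4.06 5.72] 28.91
2.46 False [1.99 3.45 5.17] 29.28
2.36 False [1.81 3.57 5.09] 29.66
2.26 False [1.85 3.2  5.47] 30.03
2.16 False [1.96 3.72 4.56] 30.41
2.06 False [2.44 2.2  4.4 ] 30.78
```

```bash
cat > st.py <<'E'
from h import *
import sys
def run(a,n,step,thr):
    for i in range(n):
        a-=step; r=move_l(kn(a),feed=.04,until_force=10); t=ft(a); print(round(a,3),r,np.round(t,2),round(sense()["time_s"],2),flush=True)
        if r or t[0]>thr: print("STOP"); break
run(float(sys.argv[1]),int(sys.argv[2]),float(sys.argv[3]),float(sys.argv[4]))
E
python3 st.py 2.06 22 .05 3.6; python3 -c "
from h import *
d=camera('scene')[1];print(roller(d),sense()['position'])"
```

```text
2.01 False [2.27 3.72 5.38] 31.04
1.96 False [1.47 2.98 4.17] 31.3
1.91 False [2.29 2.21 4.07] 31.56
1.86 False [2.26 2.18 4.53] 31.82
1.81 False [2.37 2.45 3.92] 32.08
1.76 False [3.24 2.97 4.71] 32.33
1.71 False [2.75 2.35 5.25] 32.59
1.66 False [2.37 2.46 4.24] 32.85
1.61 False [2.57 2.08 5.04] 33.11
1.56 False [1.57 2.17 4.33] 33.37
1.51 False [1.87 2.08 4.55] 33.62
1.46 False [1.84 3.16 5.21] 33.88
1.41 False [1.93 3.42 4.81] 34.14
1.36 False [2.36 2.47 4.58] 34.4
1.31 False [2.76 1.32 4.72] 34.66
1.26 False [3.47 2.61 5.58] 34.92
1.21 False [2.42 2.84 4.79] 35.17
1.16 False [2.43 1.77 5.61] 35.43
1.11 False [2.32 2.36 5.24] 35.69
1.06 False [2.23 1.85 5.07] 35.95
1.01 False [2.24 1.8  4.87] 36.21
0.96 False [2.61 1.76 5.67] 36.47
(array([-0.00196842,  0.1215191 ]), np.int64(1053), np.float64(0.06934050353938381), np.int64(975)) [0.62508006 0.06846413 0.30833492]
```

```bash
python3 st.py .96 22 .04 3.7
```

```text
0.92 False [2.61 2.86 4.99] 36.77
0.88 False [2.18 0.88 5.21] 37.02
0.84 False [4.07 2.51 4.7 ] 37.27
STOP
```

```bash
python3 - <<'E'
from h import *
def m(a): 
    v=[]
    for i in range(6): sleep(.03); v.append(ft(a))
    print(a,np.mean(v,0).round(2),sense()["position"])
m(.84); a=.82; move_l(kn(a),feed=.03,until_force=8); print(np.round(ft(a),2)); m(a)
E
```

```text
0.84 [2.83 1.42 5.79] [0.63342956 0.06172692 0.30834814]
[3.97 1.23 6.03]
0.82 [2.66 1.71 5.72] [0.63454794 0.06066932 0.30829469]
```

```bash
cat > st2.py <<'E'
from h import *
import sys
a=float(sys.argv[1]); thr=float(sys.argv[3])
for i in range(int(sys.argv[2])):
    a-=.02; r=move_l(kn(a),feed=.03,until_force=8); t0=ft(a); v=[]
    for _ in range(5): sleep(.02); v.append(ft(a)[0])
    print(round(a,3),r,np.round(t0,2),np.round(np.mean(v),2),round(sense()["time_s"],2))
    if r or np.mean(v)>thr: print("STOP"); break
E
python3 st2.py .82 5 4.2
```

```text
0.8 False [4.66 0.95 5.38] 3.83 38.25
0.78 False [4.6  1.81 6.78] 4.3 38.58
STOP
```

```bash
python3 st2.py .78 2 5.2
```

```text
0.76 False [4.14 0.94 5.5 ] 5.04 38.92
0.74 False [4.37 0.88 5.92] 4.84 39.25
```

```bash
python3 - <<'E'
from h import *
p=sense()["position"]; a=np.arctan2(p[1]-C[1],p[0]-C[0]); print("a",a)
command_gripper(.05); move_l(p+[0,0,.067],feed=.15)
ty=a+np.pi+.05
movep(np.r_[C,.375],down(ty)); command_gripper(.085); sleep(.1); s=sense(); print(s["position"],s["joint_pos"][6],s["time_s"])
d=camera("scene")[1]; np.save("pics/s3.npy",d)
P=camera_params("scene");K=P["K"];v,u=np.mgrid[:384,:512]
from scipy.optimize import least_squares
for d in(np.load("pics/scene0.npy"),np.load("pics/s2.npy"),d):
    X=np.stack([(u-K[0,2])/K[0,0]*d,(v-K[1,2])/K[1,1]*d,d],-1)@P["rotation"].T+P["position"]
    e=np.array([np.cos(.179),np.sin(.179)]);n=np.array([-e[1],e[0]])
    q=X[...,:2]-C; aa=q@e;b=q@n;z=X[...,2]
    m=(abs(b)<.1)&(aa>.012)&(aa<.034)&(z>.09)&(z<.137)
    r=least_squares(lambda p:np.hypot(aa[m]+.001-0,z[m]-p[0])-.028,[.1],loss="soft_l1",f_scale=.0005).x; print(r,m.sum())
shot("w5"); print(sense()["wrist_force"])
E
```

```text
a 0.7465756062572745
[ 0.5722116  -0.00539164  0.37499131] 1.9381945665887583 42.8667
[0.11224442] 679
[0.10385534] 704
[0.09997317] 707
[0.23764993 0.09425608 0.70515188]
```

View pics/w5.png

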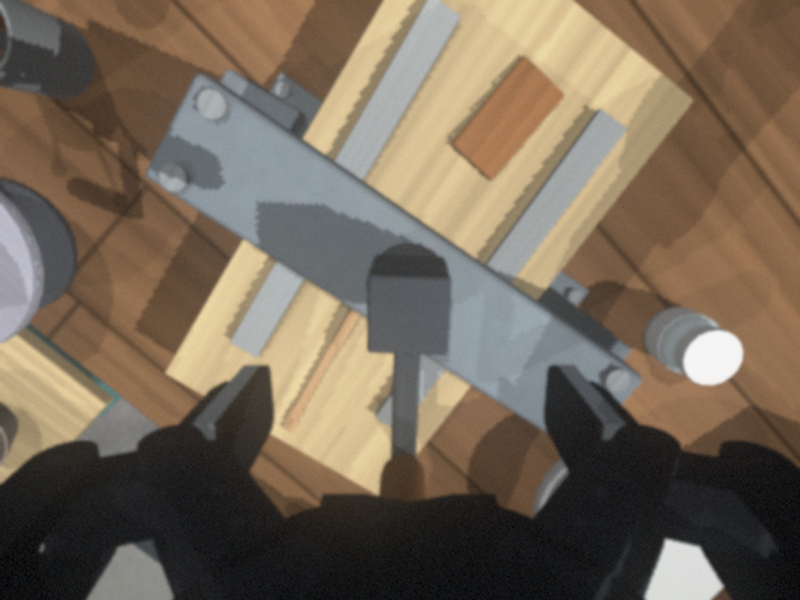

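```bash
python3 - <<'E'
from h import *
from scipy.optimize import least_squares
P=camera_params("scene");K=P["K"];v,u=np.mgrid[:384,:512]
e=np.array([np.cos(.179),np.sin(.179)]);n=np.array([-e[1],e[0]])
for d in(np.load("pics/scene0.npy"),np.load("pics/s1.npz")["d"],np.load("pics/s2.npy"),np.load("pics/s3.npy")):
    X=np.stack([(u-K[0,2])/K[0,0]*d,(v-K[1,2])/K[1,1]*d,d],-1)@P["rotation"].T+P["position"]
    q=X[...,:2]-C; a=q@e;b=q@n;z=X[...,2]; a0,z0=-.002,.112
    for sgn in(0,):
      for it in range(30):
        th=np.arctan2(z-z0,a-a0); rr=np.hypot(z-z0,a-a0)
        m=(d>0)&(abs(b)<.1)&(th>.0)&(th<.9)&(abs(rr-.028)<.005)
        f=least_squares(lambda p:np.hypot(a[m]-p[0],z[m]-p[1])-.028,[a0,z0],loss="soft_l1",f_scale=.001); a0,z0=f.x
    g=[]
    for s in(-1,1):  # bar tops just in front of the roller
        mb=(abs(b-s*.085)<.03)&(a>.045)&(a<.1)&(z>.064)&(z<.08); g.append(np.median(z[mb]))
    print(a0,z0,m.sum(),np.std(rr[m]),g)
E
```

```text
-0.0018545562312306274 0.11338970854832185 465 0.002184556994118708 [np.float64(0.07126795628424021), np.float64(0.07165356641936682)]
-0.0021194210586797336 0.10909500817958064 467 0.0022350449699640664 [np.float64(0.07152302987778536), np.float64(0.07143899334546955)]
-0.0021424988084390874 0.10483390525603556 470 0.002156421863250558 [np.float64(0.07134391243590021), np.float64(0.07140493967230832)]
-0.005751376034715214 0.13064340444935435 403 0.0025470147709617465 [np.float64(0.07169513999259758), np.float64(0.07131987996788686)]
```

```bash
python3 - <<'E'
from h import *
from scipy.optimize import least_squares
P=camera_params("scene");K=P["K"];v,u=np.mgrid[:384,:512]
e=np.array([np.cos(.179),np.sin(.179)]);n=np.array([-e[1],e[0]])
d=np.load("pics/s3.npy")
X=np.stack([(u-K[0,2])/K[0,0]*d,(v-K[1,2])/K[1,1]*d,d],-1)@P["rotation"].T+P["position"]
q=X[...,:2]-C; a=q@e;b=q@n;z=X[...,2]
for z0 in(.098,.1,.102):
    a0=-.002
    for it in range(30):
        th=np.arctan2(z-z0,a-a0); rr=np.hypot(z-z0,a-a0)
        m=(d>0)&(abs(b)<.1)&(th>0)&(th<.9)&(abs(rr-.028)<.005)
        a0,z0=least_squares(lambda p:np.hypot(a[m]-p[0],z[m]-p[1])-.028,[a0,z0],loss="soft_l1",f_scale=.001).x
    print(a0,z0,m.sum())
E
```

```text
-0.0018434378159386067 0.09956698664959535 453
-0.0019054532062409508 0.0997319821982812 451
-0.001843437815748974 0.09956698664922106 453
```

The roller axis is at 0.0996 m against a contact height of 0.0994 m, so contact is consistent with the force rise. Now I regrip the hub, lift it off and set it down.

```bash
python3 - <<'E'
from h import *
move_l(np.r_[C,.2685],feed=.12); sleep(.1); print(sense()["position"],sense()["wrist_force"])
command_gripper(.03,50); s=sense(); print(s["finger_gap"],s["wrist_force"],s["ft_torque"])
p=s["position"]
r=move_l(p+[0,0,.04],feed=.04,until_force=25); sleep(.2); s=sense(); print(r,s["position"],s["wrist_force"],s["ft_torque"],s["finger_gap"],s["time_s"])
E
```

```text
[ 0.57270076 -0.00516936  0.26944829] [-0.26606162  0.54717593 -0.34289326]
0.039449447247689125 [-0.41775626 -0.61125572  2.66345846] [-0.17182065  0.10408678  0.02199627]
False [ 0.57228962 -0.00559481  0.30866977] [-0.12460916  0.48576116 -5.53643275] [-0.05733245  0.0408985  -0.05025265] 0.039925476830163335 45.9417
```

```bash
python3 - <<'E'
from h import *
d=camera("scene")[1]; np.save("pics/s4.npy",d)
p=sense()["position"]; h=[.4504,-.2832]
move_l(p+[0,0,.03],feed=.15); movep(np.r_[h,.335],down(.215)); move_l(np.r_[h,.10],feed=.2)
move_l(np.r_[h,.052],feed=.06); sleep(.2)
r=move_l(np.r_[h,.036],feed=.02,until_force=5); s=sense(); print(r,s["position"],s["wrist_force"],s["time_s"])
command_gripper(.06); command_gripper(.085); move_l(np.r_[h,.22],feed=.12); sleep(.3); shot("w6"); print(sense()["time_s"])
E
```

```text
True [ 0.45032594 -0.28350699  0.04199791] [-0.22661779  0.27041042  3.67484478] 51.5
54.2
```

View pics/w6.png

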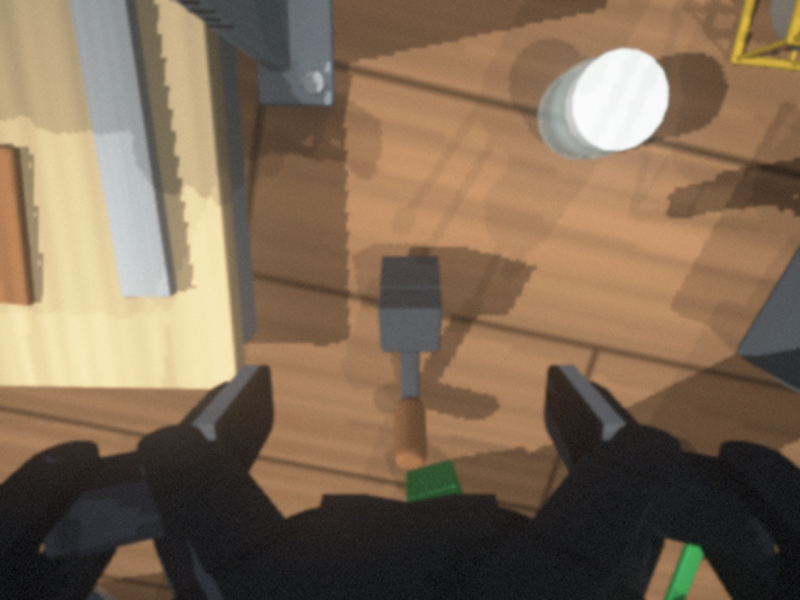

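The hub's far face looks taller than it did before, so I check uprightness with the depth data.

```bash
python3 - <<'E'
from h import *
K=camera_params("wrist")["K"];v,u=np.mgrid[:384,:512]
for f,(x0,x1,y0,y1) in(("w1",(378,435,272,328)),("w6",(386,434,296,346)),("w6",(386,434,262,284)),("w6",(402,420,425,460)),("w6",(440,560,150,240))):
    Z=np.load(f"pics/{f}.npz");d=Z["d"];T=Z["T"]
    X=np.stack([(u-K[0,2])/K[0,0]*d,(v-K[1,2])/K[1,1]*d,d],-1)@T[:3,:3].T+T[:3,3]
    m=(u>x0*.64)&(u<x1*.64)&(v>y0*.64)&(v<y1*.64)&(d>0); p=X[m]
    c=p.mean(0); n=np.linalg.svd(p-c)[2][2]; print(f,c.round(4),n.round(3),np.round([p[:,2].min(),p[:,2].max()],4))
print(sense()["position"],sense()["tcp_rot"][2])
E
```

```text
w1 [ 0.4502 -0.2837  0.0562] [ 0.001 -0.003 -1.   ] [0.0542 0.0583]
w6 [ 0.4257 -0.2894  0.061 ] [-0.279 -0.058  0.958] [0.052  0.0687]
w6 [ 0.4514 -0.2837  0.0353] [-0.873 -0.2   -0.446] [0.0239 0.046 ]
w6 [ 0.3345 -0.3103  0.0518] [-0.824 -0.089 -0.56 ] [0.0402 0.0607]
w6 [ 5.135e-01 -3.365e-01  3.000e-04] [ 0.003 -0.001 -1.   ] [-0.0028  0.0177]
[ 0.45031799 -0.28319041  0.21984853] [-0.00289375 -0.00227092 -0.99999323]
```

```bash
cat >> h.py <<'E'
def cloud(f):
    K=camera_params("wrist")["K"];v,u=np.mgrid[:384,:512]; Z=np.load(f"pics/{f}.npz");d=Z["d"];T=Z["T"]
    return np.stack([(u-K[0,2])/K[0,0]*d,(v-K[1,2])/K[1,1]*d,d],-1)@T[:3,:3].T+T[:3,3],Z["p"]
E
python3 - <<'E'
from h import *
for t in(0,.3):
    sleep(t); shot("w7"); X,p=cloud("w7")
    v,u=np.mgrid[:384,:512]; m=(u>386*.64)&(u<434*.64)&(v>296*.64)&(v<346*.64); q=X[m]; n=np.linalg.svd(q-q.mean(0))[2][2]; print(q.mean(0).round(4),n.round(3))
# green points
g=(p[...,1]>1.5*p[...,0].astype(float)+20)&(p[...,1]>1.5*p[...,2].astype(float))
print(g.sum(),np.percentile(X[g],[2,50,98],axis=0).round(3))
v,u=np.mgrid[:384,:512]
# profile along the column through hub/arm/knob
for r in range(160,320,6): print(r,X[r,262].round(3),p[r,262])
print(sense()["time_s"])
E
```

```text
[ 0.426  -0.2893  0.0619] [-0.842 -0.161  0.515]
[ 0.4263 -0.2893  0.0625] [ 0.235 -0.972 -0.006]
480 [[ 0.239 -0.553  0.033]
 [ 0.269 -0.545  0.047]
 [ 0.455 -0.332  0.261]]
160 [ 0.461 -0.281  0.001] [119  88  65]
166 [ 0.458 -0.282  0.023] [75 68 67]
172 [ 0.453 -0.283  0.031] [76 70 69]
178 [ 0.449 -0.284  0.041] [70 66 64]
184 [ 0.445 -0.285  0.049] [79 76 76]
190 [ 0.441 -0.286  0.057] [71 70 67]
196 [ 0.436 -0.287  0.064] [75 73 75]
202 [ 0.431 -0.288  0.065] [94 93 96]
208 [ 0.423 -0.289  0.061] [93 95 98]
214 [ 0.416 -0.291  0.058] [91 92 96]
220 [ 0.408 -0.293  0.053] [92 95 95]
226 [ 0.395 -0.296  0.036] [89 91 93]
232 [ 0.386 -0.298  0.033] [94 93 96]
238 [ 0.377 -0.3    0.029] [94 96 98]
244 [ 0.367 -0.302  0.023] [94 94 96]
250 [ 0.358 -0.304  0.019] [97 97 99]
256 [ 0.351 -0.305  0.021] [103  74  50]
262 [ 0.348 -0.306  0.029] [115  82  55]
268 [ 0.344 -0.307  0.035] [112  80  55]
274 [ 0.34  -0.308  0.043] [112  78  53]
280 [ 0.337 -0.309  0.05 ] [111  79  52]
286 [ 0.333 -0.31   0.055] [117  81  55]
292 [ 0.329 -0.31   0.06 ] [171 119  81]
298 [ 0.317 -0.313  0.054] [169 119  80]
304 [ 0.276 -0.322  0.007] [48 79 43]
310 [ 0.276 -0.322  0.019] [51 80 47]
316 [ 0.275 -0.322  0.029] [48 84 48]
54.6
```

The crank settled leaning on its arm end at about 0.45 rad, so it has not been knocked over. I'll regrasp the hub with a matching tool tilt, stand it up, seat it with a press and release slowly. First I check reachability.

```bash
cat > up.py <<'E'
from h import *
ph=.45; d=np.array([np.cos(.22-np.pi),np.sin(.22-np.pi),0]); Z=np.array([0,0,1.])
hz=np.sin(ph)*d+np.cos(ph)*Z; cx=np.cos(ph)*d-np.sin(ph)*Z
R=np.column_stack([-cx,np.cross(-hz,-cx),-hz]); u=np.array([.4397,-.2861,.0087])
g=u+.042*hz; V=down(.22); w=np.array([.45,-.284])
E
python3 - <<'E'
from up import *
print(np.linalg.det(R),np.round(R,2))
for P,o in((g+.07*hz,R),(g,R),(g+[0,0,.025],R),(np.r_[w,.07],V)): 
    q=inverse_kinematics(P,o); print(P.round(3),None if q is None else q.round(2))
print(sense()["joint_pos"].round(2))
E
```

```text
0.9999999999999999 [[ 0.88  0.22  0.42]
 [ 0.2  -0.98  0.09]
 [ 0.43  0.   -0.9 ]]
[ 0.392 -0.297  0.11 ] [ 0.65  0.33  0.14  2.27 -1.01  0.5   0.33]
[ 0.422 -0.29   0.047] [ 1.5   0.73 -1.02  2.22  0.97  0.3  -1.54]
[ 0.422 -0.29   0.072] [ 0.91  0.44 -0.23  2.24 -0.94  0.32  0.24]
[ 0.45  -0.284  0.07 ] [-0.11  0.61  0.8   2.07 -0.66  0.74 -0.24]
[-0.3   0.41  1.02  1.95 -0.41  1.01 -0.44]
```

```bash
cat > up.py <<'E'
from h import *
ph=.45; d=np.array([np.cos(.22-np.pi),np.sin(.22-np.pi),0]); Z=np.array([0,0,1.])
hz=np.sin(ph)*d+np.cos(ph)*Z; u=np.array([.4397,-.2861,.0087])
c=u+.034*hz; V=down(.22); g=c+[0,0,.006]
up=-np.sin(ph)*d+np.cos(ph)*Z; tx=-np.cos(ph)*d-np.sin(ph)*Z
U=np.column_stack([tx,np.cross(-up,tx),-up])
w=np.array([.4417,-.2857,0])
def pu(h): return w+[0,0,.034+h]+.006*up   # TCP, hub underside h above the bench
E
python3 - <<'E'
from up import *
print(np.linalg.det(U))
for P,o in((g+[0,0,.06],V),(g,V),(g+[0,0,.03],V),(pu(.02),U),(pu(0),U),(pu(0)+.1*up,U)): 
    q=inverse_kinematics(P,o); print(P.round(3),None if q is None else q.round(2))
E
```

```text
0.9999999999999999
[ 0.425 -0.289  0.105] [-0.14  0.54  0.86  2.09 -0.59  0.78 -0.25]
[ 0.425 -0.289  0.045] [-0.05  0.63  0.75  2.12 -0.7   0.67 -0.16]
[ 0.425 -0.289  0.075] [-0.09  0.58  0.81  2.1  -0.65  0.72 -0.21]
[ 0.444 -0.285  0.059] [-0.25  0.86  0.93  1.88 -0.39  1.05 -0.51]
[ 0.444 -0.285  0.039] [-0.24  0.89  0.91  1.88 -0.42  1.03 -0.51]
[ 0.487 -0.276  0.129] [-0.29  0.8   0.96  1.76 -0.33  1.22 -0.58]
```

```bash
python3 - <<'E'
from up import *
move_l(g,V,feed=.15); s=sense(); print(s["position"]-g,s["wrist_force"])
command_gripper(.03,80); s=sense(); print(s["finger_gap"],s["wrist_force"],s["time_s"])
move_l(g+[0,0,.02],feed=.06); move_l(pu(.015),U,feed=.03)
s=sense(); print(s["position"]-pu(.015),s["wrist_force"],s["finger_gap"],s["time_s"])
r=move_l(pu(-.008),U,feed=.025,until_force=16); s=sense(); print(r,s["position"]-pu(0),s["wrist_force"],s["ft_torque"],s["time_s"])
shot("w8")
E
```

```text
[ 0.00057991 -0.00037905  0.00066296] [-0.09641744 -0.31371066  0.30111182]
0.0394551195230262 [-1.12562527  1.67109528  5.24272757] 56.4083
[-6.91039605e-04 -2.78389814e-04  6.33490317e-05] [ 0.26240681 -0.2539539  -6.28073415] 0.03901359537151745 57.7833
True [1.09564718e-04 2.73147437e-05 2.04681201e-03] [0.91467854 0.40931319 5.62756571] [ 0.11002906 -0.06402302 -0.04353672] 58.3833
```

View pics/w8.png

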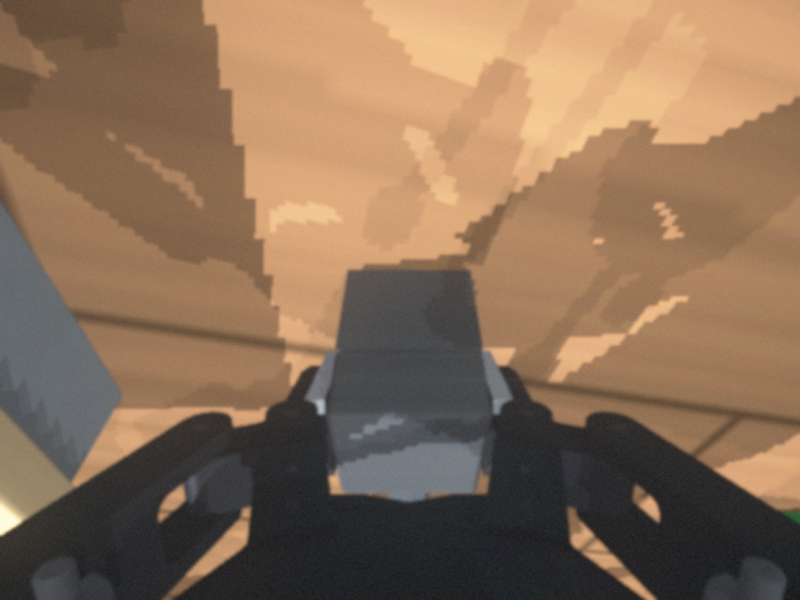

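The hub is held nearly upright and touching the bench. I check its tilt from depth.

```bash
python3 - <<'E'
from h import *
X,p=cloud("w8"); v,u=np.mgrid[:384,:512]
for x0,x1,y0,y1 in((352,462,280,340),(345,475,360,440),(350,750,20,240)):
    m=(u>x0*.64)&(u<x1*.64)&(v>y0*.64)&(v<y1*.64); q=X[m]; c=np.median(q,0); q=q[np.linalg.norm(q-c,axis=1)<.2]; n=np.linalg.svd(q-q.mean(0))[2][2]; print(c.round(4),n.round(3))
for r in range(168,300,8): print(r,X[r,262].round(4))
E
```

```text
[ 0.463  -0.2802  0.0202] [ 0.877  0.197 -0.439]
[ 0.4617 -0.2814  0.0519] [ 0.738  0.167 -0.654]Traceback (most recent call last):
  File "<stdin>", line 4, in <module>
    u, s, vh = gufunc(a, signature=signature)
               ~~~~~~^^^^^^^^^^^^^^^^^^^^^^^^
numpy._core._exceptions._ArrayMemoryError: Unable to allocate 9.63 GiB for an array with shape (35955, 35955) and data type float64
```

```bash
python3 - <<'E'
from h import *
X,p=cloud("w8"); print(np.c_[np.arange(160,316,6),np.median(X[160:316:6,245:275],axis=1).round(4)])
E
```

```text
[[ 1.600e+02  4.702e-01 -2.782e-01  2.000e-04]
 [ 1.660e+02  4.668e-01 -2.791e-01  2.000e-04]
 [ 1.720e+02  4.631e-01 -2.798e-01  3.000e-04]
 [ 1.780e+02  4.628e-01 -2.798e-01  5.100e-03]
 [ 1.840e+02  4.631e-01 -2.799e-01  9.900e-03]
 [ 1.900e+02  4.631e-01 -2.798e-01  1.420e-02]
 [ 1.960e+02  4.629e-01 -2.798e-01  1.850e-02]
 [ 2.020e+02  4.629e-01 -2.799e-01  2.230e-02]
 [ 2.080e+02  4.629e-01 -2.798e-01  2.640e-02]
 [ 2.140e+02  4.628e-01 -2.801e-01  3.000e-02]
 [ 2.200e+02  4.625e-01 -2.800e-01  3.330e-02]
 [ 2.260e+02  4.626e-01 -2.800e-01  3.680e-02]
 [ 2.320e+02  4.624e-01 -2.800e-01  4.000e-02]
 [ 2.380e+02  4.627e-01 -2.801e-01  4.340e-02]
 [ 2.440e+02  4.626e-01 -2.801e-01  4.640e-02]
 [ 2.500e+02  4.625e-01 -2.803e-01  4.900e-02]
 [ 2.560e+02  4.624e-01 -2.801e-01  5.180e-02]
 [ 2.620e+02  4.622e-01 -2.803e-01  5.430e-02]
 [ 2.680e+02  4.613e-01 -2.804e-01  5.630e-02]
 [ 2.740e+02  4.581e-01 -2.811e-01  5.660e-02]
 [ 2.800e+02  4.540e-01 -2.820e-01  5.670e-02]
 [ 2.860e+02  4.497e-01 -2.830e-01  5.640e-02]
 [ 2.920e+02  4.450e-01 -2.840e-01  5.640e-02]
 [ 2.980e+02  4.402e-01 -2.852e-01  5.630e-02]
 [ 3.040e+02  4.350e-01 -2.858e-01  5.630e-02]
 [ 3.100e+02  4.302e-01 -2.872e-01  5.620e-02]]
```

```bash
python3 - <<'E'
from up import *
def prof(n):
    shot(n); X,p=cloud(n); print(np.median(X[172:312:12,245:275],axis=1)[:,[0,2]].round(3).tolist(),sense()["time_s"])
command_gripper(.042); command_gripper(.048); print(sense()["wrist_force"]); prof("w9")
command_gripper(.07); prof("w10")
E
```

```text
[0.33042882 0.58751925 0.06827418]
[[0.464, 0.0], [0.463, 0.009], [0.463, 0.017], [0.463, 0.026], [0.463, 0.033], [0.463, 0.039], [0.463, 0.045], [0.463, 0.051], [0.462, 0.056], [0.455, 0.056], [0.447, 0.056], [0.437, 0.056]] 58.9333
[[0.464, 0.0], [0.463, 0.009], [0.463, 0.017], [0.463, 0.025], [0.463, 0.033], [0.463, 0.039], [0.463, 0.045], [0.463, 0.051], [0.462, 0.056], [0.455, 0.056], [0.447, 0.056], [0.438, 0.056]] 59.3333
```

```bash
python3 - <<'E'
from up import *
def chk(n):
    shot(n); X,p=cloud(n); H=X.reshape(-1,3); dd=(H[:,:2]-w[:2])@d[:2]; e=(H[:,:2]-w[:2])@[-d[1],d[0]]
    m=(abs(dd)<.015)&(abs(e)<.012)&(H[:,2]>.03)&(H[:,2]<.075); q=H[m]; f=np.linalg.lstsq(np.c_[dd[m],e[m],np.ones(m.sum())],q[:,2],rcond=None)[0]
    print(m.sum(),f.round(4),sense()["wrist_force"].round(2),sense()["time_s"])
p=sense()["position"]
move_l(p+.03*up,feed=.06); chk("w11")
move_l(p+.11*up,feed=.1); chk("w12"); sleep(.2); chk("w13")
E
```

```text
1653 [-0.002   0.001   0.0562] [-0.49  0.65 -0.71] 60.0333
850 [-0.0032 -0.0037  0.0562] [-0.27 -0.55 -0.41] 61.0333
855 [-0.0023 -0.0013  0.0562] [ 0.1  -0.25  0.3 ] 61.2833
```

```bash
python3 -c "
from rig import *
print(finish_job())"
```

```text
the job is handed in; nothing more can be done
None
```

I set the roller on the bars and left the crank standing upright on the bench about 0.31 m from the shaft. I handed in at about 61 s and saw no verdict. Handle force puts the load at roughly 50–60 N per bar, not re-checked after the lift-off; the crank also tipped to about 0.45 rad (limit 0.7) at the first set-down and had to be righted.

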